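# Seat a lens barrel in the V-block of a lens check bench and hold it pressed

## Task

Set the blue V-block on the metal base plate over the cross mark, midway between the small lamp and the target screen with its groove running straight from one to the other, and let go of it. Then take the lens barrel from its rest, lay it in the groove, centred along the block, and gently press it down (about 10 newtons) so that it bears on both sloping white faces. Finish while still holding it pressed there; leave the jar, the timer and the dropper bottle alone, and do not drop the lens on the desk.

Things in the scene. Friction and masses are not known exactly. Their poses are not given: they have to be found in the camera images.
- bench: Lens check bench, fixed: aluminium plate 84 x 320 x 6 mm, long side along y, origin under its centre on the desk. A grey lamp (52 wide, top 77 mm above the desk, front at y = -115 mm) is at the -y end, a white target screen (70 wide, top 96 mm, face at y = +115 mm) at the +y end; the optical line runs between them along y at x = 0, 50 mm above the desk.
- bench_mark (a point): Cross mark (thin black lines) in the middle of the base plate, on its top face 6 mm above the desk, midway between lamp and screen: where the V-block's centre belongs. Axes as the bench.
- vblock_mid (a point): Centre (half-way up, 16.5 mm) of the blue V-block, loose, about 0.4 kg: 54 mm wide (x) with upright parallel sides, 56 mm long (y), 33 mm high (z). Starts upright on the desk. A 90 degree groove runs along y in its top, 40 mm wide there; same either way round. A seated barrel has its axis 27.5 mm above this point, 11 mm above the block's top.
- liner_a: White, slippery plastic liner on the block's sloping groove face at -x, 50 mm long, 3 mm thick, fixed in the block; its origin is the centre of the block's underside and its axes are the block's.
- liner_b: White, slippery plastic liner on the block's sloping groove face at +x, otherwise as liner_a.
- lens_rest: Grey tray 56 x 86 x 6 mm, fixed to the desk, with two black rails (tops 14 mm high) along its y axis on which the lens barrel lies; origin under its centre on the desk.
- lens_mid (a point): Centre of the lens barrel: a loose dark metal cylinder with two brass bands, 44 mm in diameter, 76 mm long, its axis along y (either way round is the same), about 0.15 kg. Lying on its rest, its axis is level, 33 mm above the desk and along the rest's y.
- lens: The same lens barrel; origin and axes as point lens_mid.
- vblock: The same V-block; origin at the centre of its underside, axes as point vblock_mid.
- stain_jar: Bystander: clear staining jar with black lid, 59 mm across, 107 mm high, loose; origin under its centre.
- timer: Bystander: cream wind-up timer with red knob, 44 x 66 x 68 mm, loose; origin under its centre.
- oil_bottle: Bystander: small cream dropper bottle with black cap, 30 mm across, 78 mm high, loose; origin under its centre.
There are look-alikes about, which are no part of the job. What is shaped like the lens but pink is not meant.

How it is judged:
By the outcome, as a careful person would: the job done as asked, in the order asked, and still so for the second after the job is handed in, while the arm keeps its last pose, push and grip.
It also fails if it takes over 72 s, if anything falls off the work surface, if the arm or the gripper's body presses on something with over 40 N, if the wrist force passes 120 N, or if a joint passes its speed limit or range.

## Robot

A 6-joint arm with a two-finger parallel gripper is mounted at the origin on a cart in front of the work surface, level with it; the furniture and walls round the work are solid. World frame = base frame: x ahead of the robot, y to its left, z up, the work surface at z = 0. Lengths are in m, angles in rad, forces in N, time in s.
With the tool pointing down it reaches from about 0.35 to 0.975 m from the base axis. Payload 4.9 kg.
Tool frame: the origin (TCP) lies midway between the tips of the shut fingers; the grasp point (between the pads) lies ctrl.grip_point_offset behind it (ctrl.grip_point_offset is the distance from the TCP to the grasp point, in m); x points along the fingers, y is the direction in which the jaws open and shut, and the axes are right-handed (so a half turn about x gives the same grasp; the last joint's range is limited). The gripper opens to 85 mm and grips with 20 to 120 N. Pads are 22 mm wide; open, the fingers measure 114 mm over their backs; the gripper's body (76 mm by 85 mm) begins 54 mm behind the grasp point. The pads swing forward as they close: fully open they stand 13 mm farther back than shut.
Start: joints at [-1.456, 0.053, 1.613, -0, 1.476, -0.119], TCP at [0.145, -0.608, 0.231] pointing down, gripper open.
Joint ranges: [-3.01, 3.01], [-1.01, 2.22], [0.06, 2.58], [-1.02, 4.17], [0.09, 2.62], [-3.14, 3.14]. Speed limits (rad/s): [2.57, 2.57, 3.14, 3.14, 3.14, 3.14].

## Interface

Orientations are given as a rotation vector (axis times angle).
In Python, from station import ctrl gives the robot as it stands. The module is installed in compiled form; this text tells all that it offers.
- The arm moves only by the tool drive_tool, never from a script. Its argument "commands" is text: rows parted by semicolons, each of 5 numbers parted by spaces: the closure, from -1 (fully open) to 1 (shut), so that 0 is half open, then the shift along the tool's x, y, z in units of 40 mm (1.0 is 40 mm), then the turn about the tool's x in units of 5 degrees (1.0 is 5 degrees). A call has 1 to 8 rows; each row is the pose to reach, as a shift and turn from the pose commanded when the call began, along the tool's axes at that moment; what a row does not reach only later rows make up. A row lasts 1/12 s, in which the tool goes at most 41.7 mm and 7.16 degrees, less where a joint would pass 70% of its speed; a pose out of reach is approached as far as the arm can. A call with a gripper value outside its range is refused whole. The fingers move at their own pace and stop on an object; "newtons" is the grip in N (left out, the last holds). Time passes only in rows, so rows that repeat a pose let the fingers close. It gives the time, the measured TCP pose, the force and the opening at its end, in the units of the state.
- ctrl.get_obs(): the state, without advancing time (a new reading comes with each control period).
- ctrl.get_image(name): name is "scene" or "top" or "wrist"; returns (picture, depth): 420x560x3 uint8, blue, green, red; 420x560 float32, m along the optical axis (not along the pixel's ray), 0 where there is no reading.
- ctrl.camera_info(name): a dict with "K" (3x3 intrinsics, pixels), "T" (4x4, takes a point from camera to world coordinates). Camera axes: x right, y down, z forward; pixel columns grow to the right and rows downward; lengths in m; the calibration is good to about 2 mm. A picture is of the moment at which its call begins: read the wrist's pose just before it. camera_info takes no time and is no camera call; for the wrist camera it gives the pose at the moment of the call.
- ctrl.finish_job(): hands the job in, once; it reports no verdict.
The state is a dict: "t": time; "q": joint angles; "dq": joint speeds; "effort": joint torques, N m; "tool_pos": TCP position; "tool_rot": TCP orientation; "contact_force": force on the tool from outside, world axes, zero at the start; "wrist_torque": the same for the moment, N m; "opening": finger opening in m.
Only numpy, scipy, OpenCV 4.12 (cv2) and the standard library are available. Lean on these libraries where they do the work, as an engineer would, in place of code of your own. Each camera call takes 0.05 s, during which the arm holds its last target.

## Working session

There is one attempt and no reset: what is moved stays moved. The work goes in short steps, Python scripts to look and compute and a tool call to move; the robot and the scene stay as the last step left them, time stands still between calls to the robot, and variables do not carry over. Pictures are saved under pics/ and viewed, and the job is handed in when it is done.

Besides the shell and the picture viewer there is one more tool, called after ">>>" by a JSON object that holds its "fn" and its "kwargs". drive_tool: Moves the arm, as the interface text tells. Its arguments: {"type":"object","properties":{"commands":{"type":"string"},"newtons":{"type":"number"}},"required":["commands"]}

```bash
mkdir -p pics; cat > h.py <<'E'
import numpy as np, cv2
from scipy.spatial.transform import Rotation as R
from station import ctrl
def snap(n,f):
    i=ctrl.camera_info(n); im,d=ctrl.get_image(n); cv2.imwrite('pics/%s.png'%f,im); np.savez('pics/%s.npz'%f,d=d,K=i['K'],T=i['T'])
    return im,d
def px(f,u,v,z=None):
    a=np.load('pics/%s.npz'%f);K,T=a['K'],a['T']
    r=np.linalg.inv(K)@[u,v,1]
    if z is None: p=r*a['d'][int(round(v)),int(round(u))]; return (T@np.r_[p,1])[:3]
    r=T[:3,:3]@r; o=T[:3,3]; return o+r*(z-o[2])/r[2]
E
python3 - <<'E'
from h import *
o=ctrl.get_obs(); print(o, ctrl.grip_point_offset); print(R.from_rotvec(o['tool_rot']).as_matrix())
for n in('scene','top','wrist'): snap(n,n+'0'); print(ctrl.camera_info(n))
E
```

```text
{'t': 0.0, 'q': array([-1.45598192e+00,  5.33684640e-02,  1.61426017e+00, -2.08988077e-05,
        1.47599943e+00, -1.18992952e-01]), 'dq': array([ 0.00132233, -0.00101952, -0.00076443,  0.00124944,  0.00041691,
        0.00112637]), 'effort': array([ 7.82705174e-04, -3.93674362e+01, -3.70178747e+01, -3.64551738e-05,
        7.02892430e-03, -1.52738801e-05]), 'tool_pos': array([ 0.14473056, -0.60738543,  0.23007603]), 'tool_rot': array([ 2.09832488,  0.2485799 , -2.09835984]), 'contact_force': array([-0.09593081, -0.00417224, -0.35895917]), 'wrist_torque': array([-0.04622098,  0.01430589,  0.0434894 ]), 'opening': 0.08552564142224794} 0.0187
[[-2.53849363e-04  2.31684643e-01 -9.72790914e-01]
 [ 2.01962627e-03 -9.72788842e-01 -2.31684677e-01]
 [-9.99997928e-01 -2.02348709e-03 -2.20974565e-04]]
{'K': array([[541.18952418,   0.        , 282.45188459],
       [  0.        , 541.18952418, 215.2257584 ],
       [  0.        ,   0.        ,   1.        ]]), 'T': array([[-5.02298136e-01, -4.77163289e-01,  7.21118422e-01,
        -4.17637007e-01],
       [-8.64694383e-01,  2.77621643e-01, -4.
[... 527 characters left out ...]
    5.85814301e-02],
       [-1.12306967e-02, -5.04409005e-02, -9.98663901e-01,
         1.14175984e+00],
       [ 0.00000000e+00,  0.00000000e+00,  0.00000000e+00,
         1.00000000e+00]])}
{'K': array([[289.14015673,   0.        , 275.18004355],
       [  0.        , 289.14015673, 211.4687337 ],
       [  0.        ,   0.        ,   1.        ]]), 'T': array([[ 2.31212285e-01, -9.36013683e-01, -2.65366282e-01,
         2.12238134e-01],
       [-9.72903311e-01, -2.22491334e-01, -6.29027355e-02,
        -5.92075112e-01],
       [-1.63876870e-04,  2.72719620e-01, -9.62093541e-01,
         3.72475018e-01],
       [ 0.00000000e+00,  0.00000000e+00,  0.00000000e+00,
         1.00000000e+00]])}
```

View pics/top0.png

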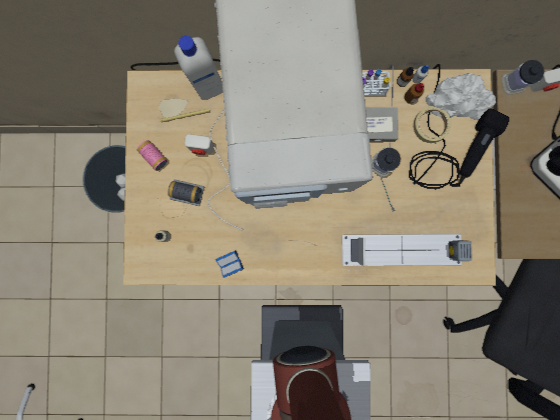

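View pics/scene0.png

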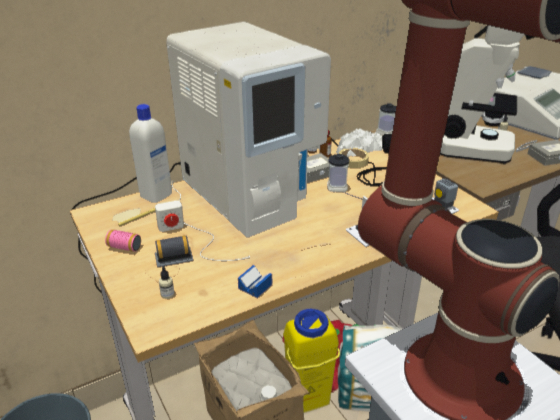

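```bash
python3 - <<'E'
from h import *
im=cv2.imread('pics/top0.png')
def c(n,u,v,w,h,s): cv2.imwrite('pics/%s.png'%n,cv2.resize(im[v:v+h,u:u+w],None,fx=s,fy=s,interpolation=cv2.INTER_CUBIC))
c('c1',340,225,140,50,5.7); c('c2',130,130,120,150,4)
for u,v in [(229,264),(185,191),(400,243),(384,175),(165,235)]: print(u,v,px('top0',u,v))
E
```

```text
229 264 [0.41186859 0.21675223 0.00835088]
185 191 [0.60472516 0.32594019 0.05782828]
400 243 [ 0.46883748 -0.24335354  0.00863979]
384 175 [ 0.65274677 -0.20265285  0.00811286]
165 235 [0.49015133 0.38107297 0.04207241]
```

View pics/c1.png

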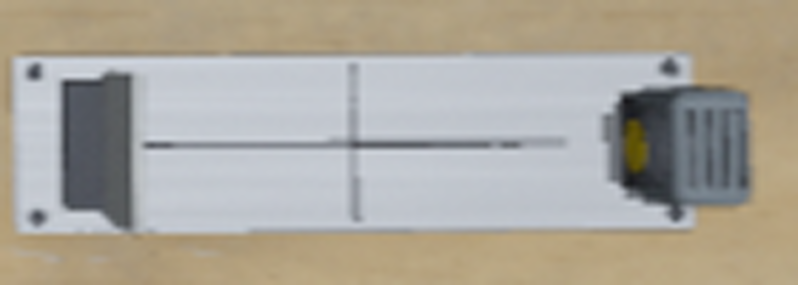

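View pics/c2.png

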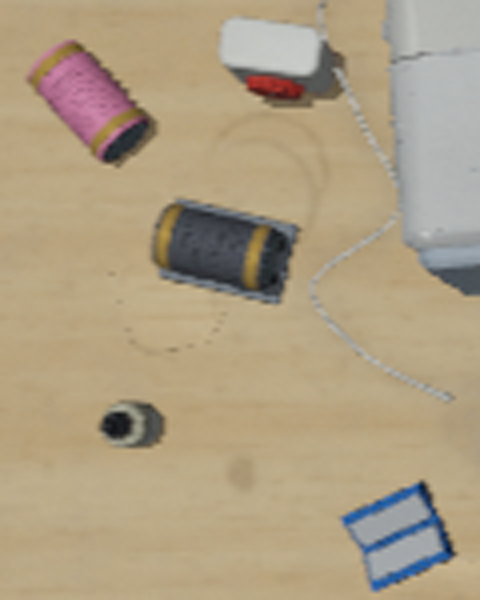

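View pics/wrist0.png

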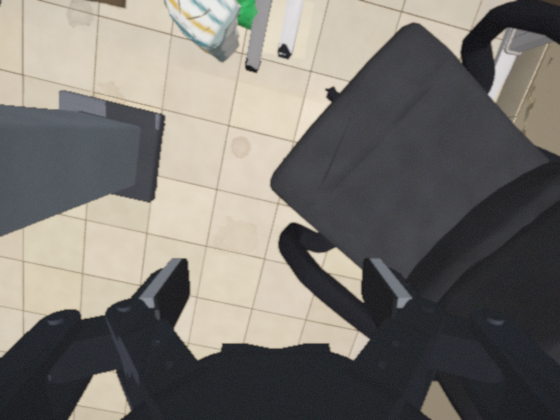

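```bash
cat >> h.py <<'E'
def go(x,y,z,ang=None):
    """shift/turn to reach TCP xyz, tool-y axis at heading ang (deg, mod 180)"""
    o=ctrl.get_obs();M=R.from_rotvec(o['tool_rot']).as_matrix()
    d=M.T@(np.array([x,y,z])-o['tool_pos'])/0.04
    h=np.degrees(np.arctan2(M[1,1],M[0,1])); t=0
    if ang is not None:
        t=-(ang-h); t=(t+90)%180-90   # tool x down: +turn about x = cw from above
    print('at',o['tool_pos'].round(4),'head',h.round(2),'shift',d.round(3),'turn units',round(t/5,3),'q6',o['q'][5].round(3), 'F',o['contact_force'].round(1),'t',o['t'],'op',round(o['opening'],4))
E
python3 - <<'E'
from h import *
def q(pts,o,s,z):
    return np.array([px('top0',o[0]+(u+.5)/s-.5,o[1]+(v+.5)/s-.5,z) for u,v in pts])
b=q([(14,58),(692,57),(692,228),(18,232),(353,144),(355,65),(355,220),(145,145),(565,142)],(340,225),5.7,.006);print(b.round(4), b[:4].mean(0))
v=q([(345,519),(422,484),(452,553),(375,590)],(130,130),4,.033);print(v.round(4),v.mean(0))
l=q([(168,202),(300,228),(278,300),(160,276)],(130,130),4,.006);print(l.round(4),l.mean(0))
for i,j in((0,1),(3,2)):print(np.degrees(np.arctan2(*(v[j]-v[i])[[1,0]])),np.degrees(np.arctan2(*(l[j]-l[i])[[1,0]])),np.degrees(np.arctan2(*(b[j]-b[i])[[1,0]])))
c=v.mean(0); go(c[0]-.09,c[1],.23,None)
E
```

```text
[[ 0.4908 -0.0882  0.006 ]
 [ 0.4915 -0.4081  0.006 ]
 [ 0.4112 -0.4065  0.006 ]
 [ 0.4087 -0.0896  0.006 ]
 [ 0.4504 -0.2479  0.006 ]
 [ 0.4876 -0.2493  0.006 ]
 [ 0.4147 -0.2483  0.006 ]
 [ 0.4498 -0.1498  0.006 ]
 [ 0.4514 -0.3476  0.006 ]] [ 0.45055488 -0.24811244  0.006     ]
[[0.426  0.2481 0.033 ]
 [0.449  0.1974 0.033 ]
 [0.4038 0.1773 0.033 ]
 [0.3795 0.2279 0.033 ]] [0.41456995 0.21266147 0.033     ]
[[0.6393 0.3757 0.006 ]
 [0.6215 0.2852 0.006 ]
 [0.5723 0.2997 0.006 ]
 [0.5887 0.3805 0.006 ]] [0.6054443  0.33528337 0.006     ]
-65.5386319722075 -101.15997067331496 -89.86239702151849
-64.34658158301349 -101.45872863668168 -89.5616829046889
at [ 0.1447 -0.6075  0.2303] head -76.61 shift [  0.04  -18.905  -9.123] turn units 0.0 q6 -0.119 F [-0.1  1.3 -0.7] t 0.15 op 0.0855
```

```bash
python3 - <<'E'
from h import *
go(.45,-.29,.25,0)
E
```

```text
at [ 0.1447 -0.6075  0.2303] head -76.61 shift [-0.48  -5.954 -9.263] turn units -15.321 q6 -0.119 F [-0.1  1.3 -0.7] t 0.15 op 0.0855
```

>>> {"fn": "drive_tool", "kwargs": {"commands": "-1 -0.5 -6 -9.3 -15.3;-1 -0.5 -6 -9.3 -15.3;-1 -0.5 -6 -9.3 -15.3;-1 -0.5 -6 -9.3 -15.3;-1 -0.5 -6 -9.3 -15.3;-1 -0.5 -6 -9.3 -15.3;-1 -0.5 -6 -9.3 -15.3;-1 -0.5 -6 -9.3 -15.3"}}

```text
t: 0.82
tool_pos: [0.3761, -0.3657, 0.2462]
tool_rot: [1.449, 1.034, -1.449]
contact_force: [-0.8, -0.7, -0.1]
opening: 0.0854
```

```bash
python3 - <<'E'
from h import *
go(.45,-.29,.25,0)
E
```

```text
at [ 0.3761 -0.3657  0.2462] head -18.97 shift [-0.095  1.133 -2.39 ] turn units -3.795 q6 -0.582 F [-0.8 -0.7 -0.1] t 0.8167 op 0.0854
```

>>> {"fn": "drive_tool", "kwargs": {"commands": "-1 -0.1 1.13 -2.4 -3.8;-1 -0.1 1.13 -2.4 -3.8;-1 -0.1 1.13 -2.4 -3.8;-1 -0.1 1.13 -2.4 -3.8;-1 -0.1 1.13 -2.4 -3.8"}}

```text
t: 1.23
tool_pos: [0.45, -0.291, 0.2501]
tool_rot: [1.212, 1.208, -1.213]
contact_force: [-0.6, -0.8, 0.9]
opening: 0.0857
```

```bash
python3 - <<'E'
from h import *
go(.45,-.29,.25,0)
snap('wrist','w1')
go(.3896,.17,.25,25)
E
```

```text
at [ 0.45   -0.291   0.2501] head -0.22 shift [ 0.001  0.    -0.025] turn units -0.044 q6 -0.709 F [-0.6 -0.8  0.9] t 1.2333 op 0.0857
at [ 0.4493 -0.2918  0.2499] head -0.33 shift [ -0.     -1.559 -11.536] turn units -5.065 q6 -0.709 F [-0.  -1.6 -0.7] t 1.2833 op 0.0852
```

View pics/w1.png

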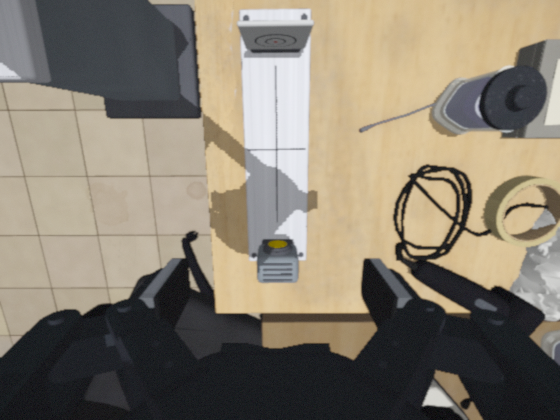

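```bash
python3 - <<'E'
from h import *
im=cv2.imread('pics/w1.png'); cv2.imwrite('pics/w1c.png',cv2.resize(im[0:290,220:340],None,fx=4,fy=2,interpolation=cv2.INTER_CUBIC))
for p in [(277,149),(276,66),(277,222),(248,149),(306,149.5)]: print(px('w1',*p,.006).round(4))
E
```

```text
[ 0.4528 -0.2474  0.006 ]
[ 0.4518 -0.1487  0.006 ]
[ 0.4525 -0.3478  0.006 ]
[ 0.4148 -0.2473  0.006 ]
[ 0.4907 -0.2482  0.006 ]
```

View pics/w1c.png

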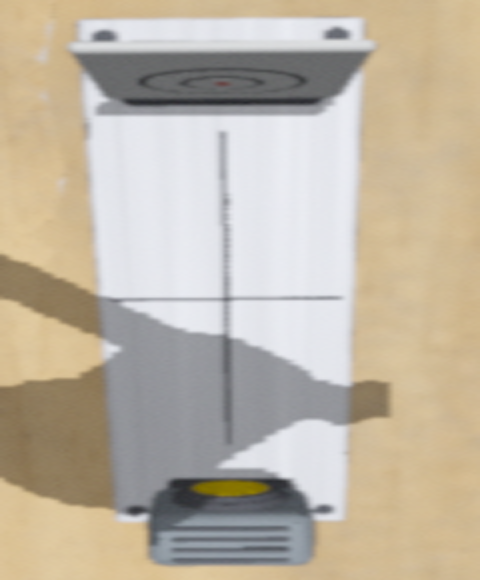

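>>> {"fn": "drive_tool", "kwargs": {"commands": "-1 0 -1.56 -11.5 -5.1;-1 0 -1.56 -11.5 -5.1;-1 0 -1.56 -11.5 -5.1;-1 0 -1.56 -11.5 -5.1;-1 0 -1.56 -11.5 -5.1;-1 0 -1.56 -11.5 -5.1;-1 0 -1.56 -11.5 -5.1;-1 0 -1.56 -11.5 -5.1"}}

```text
t: 1.95
tool_pos: [0.4058, 0.0389, 0.2503]
tool_rot: [0.883, 1.383, -0.883]
contact_force: [1.1, 0.6, -0.1]
opening: 0.0854
```

```bash
python3 - <<'E'
from h import *
go(.3896,.17,.25,25)
E
```

```text
at [0.4058 0.0389 0.2503] head 24.93 shift [ 0.005  1.016 -3.143] turn units -0.014 q6 -0.522 F [ 1.1  0.6 -0.1] t 1.95 op 0.0854
```

>>> {"fn": "drive_tool", "kwargs": {"commands": "-1 0 1 -3.15 0;-1 0 1 -3.15 0;-1 0 1 -3.15 0;-1 0 1 -3.15 0;-1 0 1 -3.15 0"}}

```text
t: 2.37
tool_pos: [0.3887, 0.1705, 0.2501]
tool_rot: [0.877, 1.387, -0.878]
contact_force: [0.4, -0.1, -0.9]
opening: 0.0856
```

```bash
python3 - <<'E'
from h import *
snap('wrist','w2')
go(.4146,.2127,.25,25)
im=cv2.imread('pics/w2.png'); cv2.imwrite('pics/w2c.png',cv2.resize(im[80:230,200:350],None,fx=4,fy=4,interpolation=cv2.INTER_CUBIC))
E
```

```text
at [0.3891 0.1692 0.2501] head 25.2 shift [ 1.00e-03  1.04e+00 -7.14e-01] turn units 0.04 q6 -0.205 F [-0.2 -0.   0.2] t 2.4167 op 0.0855
```

View pics/w2.png

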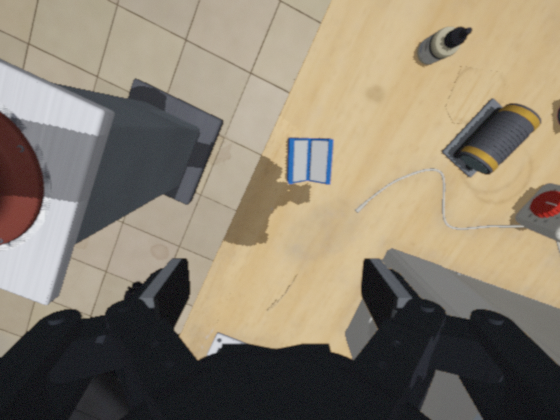

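View pics/w2c.png

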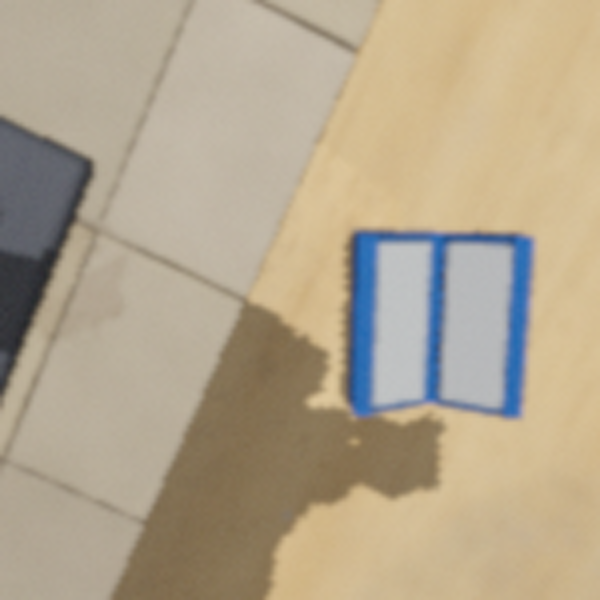

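```bash
python3 - <<'E'
from h import *
f=lambda u,v,z: px('w2',200+(u+.5)/4-.5,80+(v+.5)/4-.5,z)
P=[f(*p,.033) for p in [(356,233),(532,236),(519,416),(362,415)]]
for p in P: print(p.round(4))
L=lambda a,b: (np.linalg.norm(b-a).round(4),np.degrees(np.arctan2(*(b-a)[[1,0]])).round(2))
print(L(P[0],P[1]),L(P[3],P[2]),L(P[3],P[0]),L(P[2],P[1]))
g=[f(438,240,.015),f(433,402,.015)];print(g,L(g[1],g[0]), (g[0]+g[1])/2, np.mean(P,0))
o=ctrl.get_obs();print(px('w2',270,90), px('w2',310,250))
E
```

```text
[0.3783 0.2301 0.033 ]
[0.4266 0.252  0.033 ]
[0.4491 0.2019 0.033 ]
[0.4043 0.1811 0.033 ]
(np.float64(0.0531), np.float64(24.35)) (np.float64(0.0494), np.float64(24.93)) (np.float64(0.0555), np.float64(117.98)) (np.float64(0.0549), np.float64(114.17))
[array([0.40367022, 0.2391373 , 0.015     ]), array([0.42582058, 0.19234114, 0.015     ])] (np.float64(0.0518), np.float64(115.33)) [0.4147454  0.21573922 0.015     ] [0.41458015 0.21626124 0.033     ]
[ 0.28005084  0.35366459 -0.80879004] [ 0.47858187  0.09972562 -0.00053306]
```

```bash
python3 - <<'E'
from h import *
go(.414,.2155,.09,24.6)
E
```

```text
at [0.3891 0.1692 0.2501] head 25.2 shift [ 4.001  1.059 -0.787] turn units 0.12 q6 -0.205 F [-0.2 -0.   0.2] t 2.4167 op 0.0855
```

>>> {"fn": "drive_tool", "kwargs": {"commands": "-1 1 1.06 -0.79 0.1;-1 2 1.06 -0.79 0.1;-1 3 1.06 -0.79 0.1;-1 4 1.06 -0.79 0.1;-1 4 1.06 -0.79 0.1;-1 4 1.06 -0.79 0.1"}}

```text
t: 2.92
tool_pos: [0.4112, 0.2126, 0.0849]
tool_rot: [0.883, 1.388, -0.897]
contact_force: [-0.1, 0.5, 0.2]
opening: 0.0854
```

```bash
python3 - <<'E'
from h import *
im,d=snap('wrist','w3')
go(.414,.2155,.006,24.6)
cv2.imwrite('pics/w3c.png',cv2.resize(im[140:400,140:420],None,fx=2.7,fy=2.2,interpolation=cv2.INTER_CUBIC))
E
```

```text
at [0.4133 0.2136 0.0881] head 24.46 shift [ 2.053  0.047 -0.036] turn units -0.028 q6 -0.11 F [-0.3 -0.1  1. ] t 2.9667 op 0.0852
```

View pics/w3c.png

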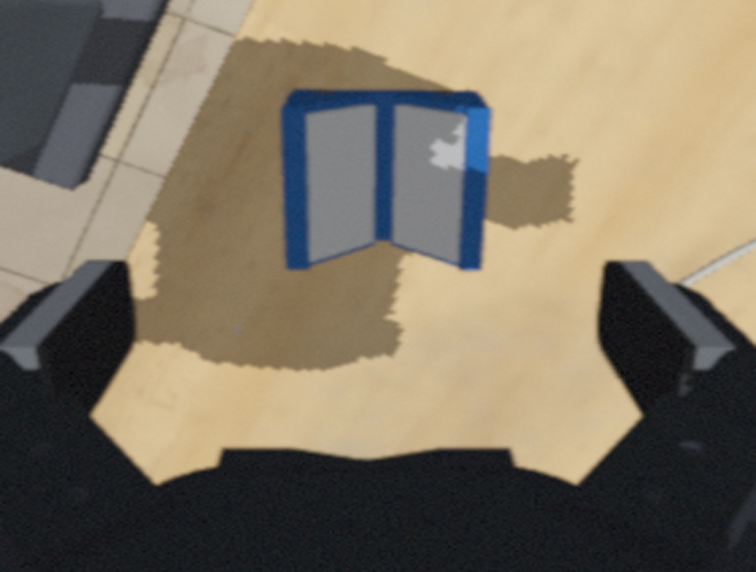

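```bash
python3 - <<'E'
from h import *
f=lambda u,v,z: px('w3',140+(u+.5)/2.7-.5,140+(v+.5)/2.2-.5,z)
P=[f(*p,.033) for p in [(284,108),(490,108),(481,268),(288,268)]]
for p in P: print(p.round(4))
L=lambda a,b: (np.linalg.norm(b-a).round(4),np.degrees(np.arctan2(*(b-a)[[1,0]])).round(2))
print(L(P[0],P[1]),L(P[3],P[2]),L(P[3],P[0]),L(P[2],P[1]),np.mean(P,0))
E
```

```text
[0.3795 0.2307 0.033 ]
[0.4269 0.2523 0.033 ]
[0.4492 0.2029 0.033 ]
[0.4015 0.181  0.033 ]
(np.float64(0.0521), np.float64(24.53)) (np.float64(0.0525), np.float64(24.69)) (np.float64(0.0544), np.float64(113.91)) (np.float64(0.0543), np.float64(114.34)) [0.41427724 0.21670953 0.033     ]
```

```bash
python3 - <<'E'
from h import *
go(.4141,.217,.006,24.4)
E
```

```text
at [0.4133 0.2136 0.0881] head 24.46 shift [ 2.053  0.064 -0.069] turn units 0.012 q6 -0.11 F [-0.3 -0.1  1. ] t 2.9667 op 0.0852
```

>>> {"fn": "drive_tool", "kwargs": {"commands": "-1 0.6 0.03 -0.05 0;-1 1.2 0.03 -0.05 0;-1 1.7 0.03 -0.05 0;-1 2.1 0.03 -0.05 0;-1 2.1 0.03 -0.05 0;-1 2.1 0.03 -0.05 0;-1 2.1 0.03 -0.05 0"}}

```text
t: 3.55
tool_pos: [0.4167, 0.2186, 0.009]
tool_rot: [0.89, 1.379, -0.884]
contact_force: [-0.3, -0.6, 0.0]
opening: 0.0851
```

>>> {"fn": "drive_tool", "kwargs": {"commands": "0.1 0 0 0 0;0.3 0 0 0 0;0.6 0 0 0 0;1 0 0 0 0;1 0 0 0 0;1 0 0 0 0;1 0 0 0 0", "newtons": 50}}

```text
t: 4.13
tool_pos: [0.415, 0.2188, 0.0078]
tool_rot: [0.886, 1.382, -0.886]
contact_force: [-2.8, -2.6, 6.6]
opening: 0.053
```

```bash
python3 - <<'E'
from h import *
im,d=snap('wrist','w4')
go(.4141,.217,.006,24.4)
E
```

```text
at [0.415  0.2188 0.0079] head 24.7 shift [ 0.047 -0.038  0.031] turn units 0.061 q6 -0.104 F [-2.6 -2.2  6.9] t 4.1833 op 0.0529
```

View pics/w4.png

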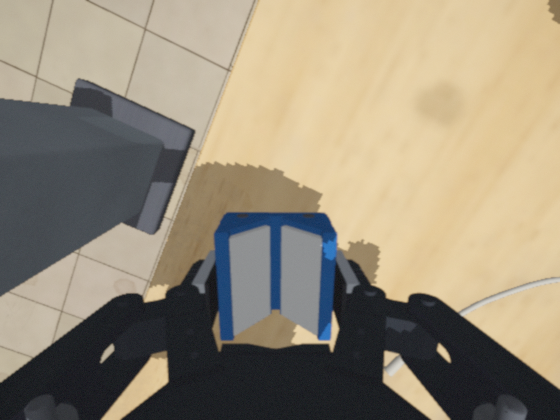

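```bash
python3 - <<'E'
from h import *
im=cv2.imread('pics/w4.png');cv2.imwrite('pics/w4c.png',cv2.resize(im[200:350,200:350],None,fx=4,fy=4,interpolation=cv2.INTER_CUBIC))
E
```

```text
(no output)
```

View pics/w4c.png

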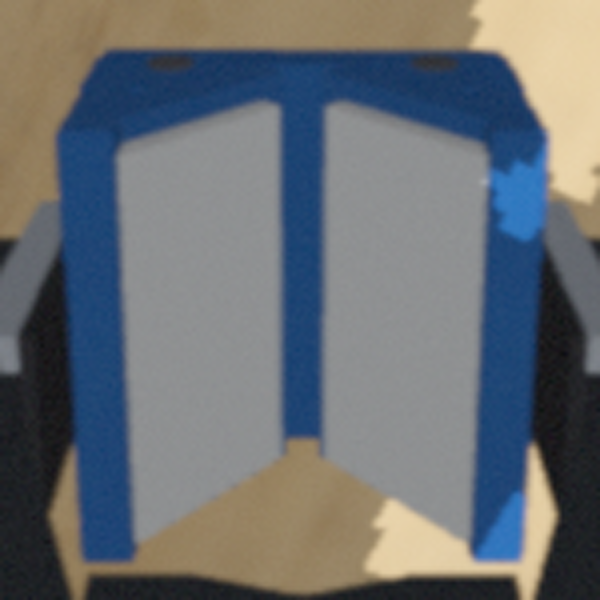

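>>> {"fn": "drive_tool", "kwargs": {"commands": "1 -0.1 0 0 0;1 -0.3 0 0 0;1 -0.6 0 0 0;1 -1 0 0 0;1 -1 0 0 0;1 -1 0 0 0"}}

```text
t: 4.68
tool_pos: [0.4149, 0.2189, 0.0471]
tool_rot: [0.887, 1.381, -0.884]
contact_force: [-0.0, -0.8, -5.1]
opening: 0.0531
```

```bash
python3 - <<'E'
from h import *
im,d=snap('wrist','w5')
go(.4515,-.2475,.10,0)
E
```

```text
at [0.414  0.2186 0.0461] head 24.7 shift [-1.349 -4.017 10.979] turn units 4.94 q6 -0.104 F [ 0.1  0.9 -4.5] t 4.7333 op 0.053
```

View pics/w5.png

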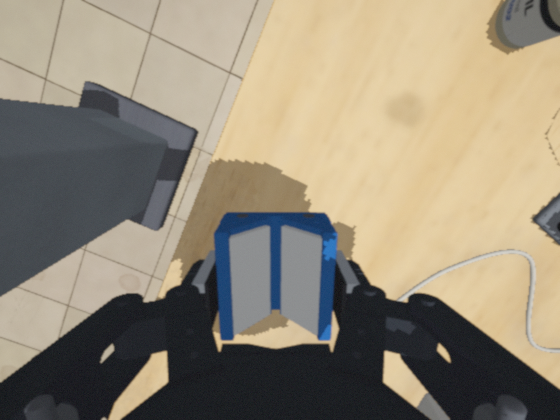

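```bash
python3 - <<'E'
from h import *
f=lambda u,v,z: px('w4',200+(u+.5)/4-.5,200+(v+.5)/4-.5,z)
P=np.array([f(*p,.033) for p in [(60,132),(545,132),(521,560),(82,560)]])
print(P.round(4),P.mean(0))
a=np.radians(24.7);t=np.array([.415,.2188])
u=np.array([np.cos(a),np.sin(a)]);v=np.array([-np.sin(a),np.cos(a)])
print(((P[:,:2]-t)@u).round(4),((P[:,:2]-t)@v).round(4))
print(R.from_rotvec(ctrl.get_obs()['tool_rot']).as_matrix().round(4))
E
```

```text
[[0.3802 0.2316 0.033 ]
 [0.4276 0.2533 0.033 ]
 [0.4507 0.2036 0.033 ]
 [0.4026 0.1815 0.033 ]] [0.4152687 0.2175077 0.033    ]
[-0.0263  0.0258  0.0261 -0.0268] [ 0.0262  0.0261 -0.0288 -0.0287]
[[-1.000e-04  9.085e-01  4.178e-01]
 [ 0.000e+00  4.178e-01 -9.085e-01]
 [-1.000e+00 -1.000e-04 -1.000e-04]]
```

```bash
python3 - <<'E'
from h import *
go(.4517,-.29,.17,0)
print(px('top0',260,203),px('top0',290,200),px('top0',330,195))
E
```

```text
at [0.414  0.2186 0.0461] head 24.7 shift [-3.099 -4.456 11.946] turn units 4.94 q6 -0.104 F [ 0.1  0.9 -4.5] t 4.7333 op 0.053
[0.56801301 0.12479538 0.14319914] [0.57679132 0.05298494 0.12069792] [ 5.98991943e-01 -5.68379287e-02  2.84393154e-04]
```

Lift then traverse.

>>> {"fn": "drive_tool", "kwargs": {"commands": "1 -1 -0.37 1 0.5;1 -2 -0.75 2 1;1 -3.1 -1.1 3 1.5;1 -3.1 -1.5 4 2;1 -3.1 -1.9 5 2.5;1 -3.1 -2.25 6 3;1 -3.1 -2.6 7 3.5;1 -3.1 -3 8 4"}}

```text
t: 5.4
tool_pos: [0.435, -0.0755, 0.1681]
tool_rot: [1.15, 1.246, -1.15]
contact_force: [0.8, -0.4, -4.0]
opening: 0.053
```

```bash
python3 - <<'E'
from h import *
go(.4517,-.29,.15,0)
E
```

```text
at [ 0.435  -0.0755  0.1681] head 4.58 shift [ 0.451 -0.011  5.379] turn units 0.916 q6 -0.421 F [ 0.8 -0.4 -4. ] t 5.4 op 0.053
```

>>> {"fn": "drive_tool", "kwargs": {"commands": "1 0 0 1 0.3;1 0 0 2 0.6;1 0 0 3 0.9;1 0.2 0 4 0.9;1 0.4 0 5 0.9;1 0.45 0 5.35 0.9;1 0.45 0 5.35 0.9;1 0.45 0 5.35 0.9"}}

```text
t: 6.07
tool_pos: [0.4522, -0.2867, 0.1488]
tool_rot: [1.209, 1.214, -1.208]
contact_force: [-1.2, -0.4, -4.7]
opening: 0.053
```

```bash
python3 - <<'E'
from h import *
im,d=snap('wrist','w6')
go(.4517,-.2457,.014,0)
cv2.imwrite('pics/w6c.png',cv2.resize(im[0:345,180:370],None,fx=3,fy=1.7,interpolation=cv2.INTER_CUBIC))
print(ctrl.camera_info('wrist')['T'].round(3))
E
```

```text
at [ 0.4525 -0.286   0.1493] head 0.18 shift [ 3.385 -0.009 -1.   ] turn units 0.036 q6 -0.706 F [ 0.4 -0.5 -4.4] t 6.1167 op 0.0527
[[ 1.     0.003  0.     0.452]
 [ 0.003 -0.962 -0.273 -0.217]
 [-0.001  0.273 -0.962  0.292]
 [ 0.     0.     0.     1.   ]]
```

View pics/w6c.png

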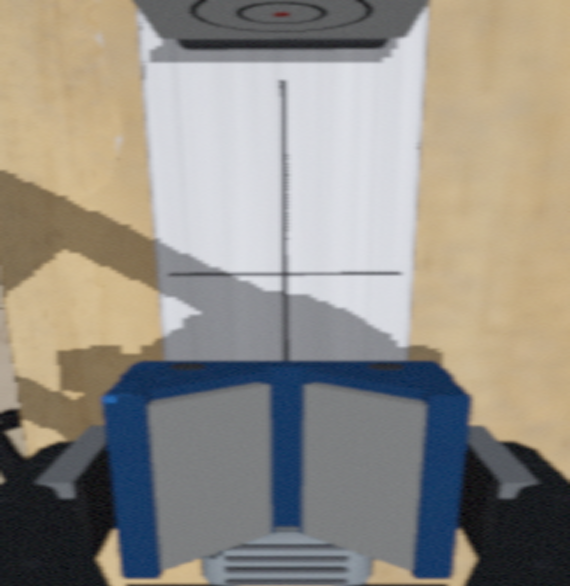

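```bash
python3 - <<'E'
from h import *
f=lambda u,v,z: px('w6',180+(u+.5)/3-.5,(v+.5)/1.7-.5,z).round(4)
for p in [(286,273),(283,85),(288,355),(168,274),(402,272)]: print(f(*p,.006))
zt=.1493+.0255
P=np.array([f(*p,zt) for p in [(105,398),(468,397),(448,578),(125,578)]]);print(P,P.mean(0))
L=lambda a,b: (np.linalg.norm(b-a).round(4),np.degrees(np.arctan2(*(b-a)[[1,0]])).round(2))
a,b=f(288,355,.006),f(283,85,.006);print(L(a,b),L(f(168,274,.006),f(402,272,.006)),L(P[0],P[1]),L(P[3],P[2]),L(P[3],P[0]),L(P[2],P[1]))
E
```

```text
[ 0.4518 -0.2469  0.006 ]
[ 0.4508 -0.1501  0.006 ]
[ 0.4525 -0.2957  0.006 ]
[ 0.4134 -0.2475  0.006 ]
[ 0.4895 -0.2463  0.006 ]
[[ 0.4264 -0.261   0.1748]
 [ 0.4781 -0.2607  0.1748]
 [ 0.478  -0.3147  0.1748]
 [ 0.4265 -0.3148  0.1748]] [ 0.45225 -0.2878   0.1748 ]
(np.float64(0.1456), np.float64(90.67)) (np.float64(0.0761), np.float64(0.9)) (np.float64(0.0517), np.float64(0.33)) (np.float64(0.0515), np.float64(0.11)) (np.float64(0.0538), np.float64(90.11)) (np.float64(0.054), np.float64(89.89))
```

```bash
python3 - <<'E'
from h import *
go(.452,-.2453,.024,0.5)
E
```

```text
at [ 0.4525 -0.286   0.1493] head 0.18 shift [ 3.135e+00 -2.000e-03 -1.011e+00] turn units -0.064 q6 -0.706 F [ 0.4 -0.5 -4.4] t 6.1167 op 0.0527
```

>>> {"fn": "drive_tool", "kwargs": {"commands": "1 0.5 0 -0.5 -0.06;1 1 0 -1.01 -0.06;1 1.6 0 -1.01 -0.06;1 2.2 0 -1.01 -0.06;1 2.7 0 -1.01 -0.06;1 3.1 0 -1.01 -0.06;1 3.1 0 -1.01 -0.06;1 3.1 0 -1.01 -0.06"}}

```text
t: 6.78
tool_pos: [0.4523, -0.2448, 0.026]
tool_rot: [1.202, 1.217, -1.202]
contact_force: [0.8, -0.2, -4.6]
opening: 0.0528
```

>>> {"fn": "drive_tool", "kwargs": {"commands": "1 0 0 0 0;1 0 0 0 0"}}

```text
t: 6.95
tool_pos: [0.4543, -0.2471, 0.0287]
tool_rot: [1.202, 1.21, -1.201]
contact_force: [-0.2, 0.2, -5.0]
opening: 0.0527
```

```bash
python3 - <<'E'
from h import *
im,d=snap('wrist','w7')
go(.452,-.2453,.014,0.5)
cv2.imwrite('pics/w7c.png',cv2.resize(im[0:345,180:370],None,fx=3,fy=1.7,interpolation=cv2.INTER_CUBIC))
E
```

```text
at [ 0.4543 -0.2473  0.0287] head 0.51 shift [ 0.367 -0.057 -0.05 ] turn units 0.003 q6 -0.651 F [-0.7 -0.5 -4.6] t 7.0 op 0.053
```

View pics/w7c.png

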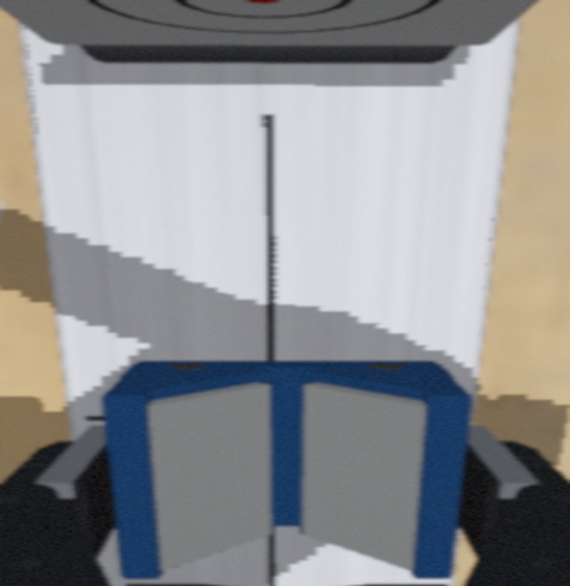

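```bash
python3 - <<'E'
from h import *
f=lambda u,v,z: px('w7',180+(u+.5)/3-.5,(v+.5)/1.7-.5,z).round(4)
for p in [(268,118),(271,350),(272,560),(95,418)]: print(f(*p,.006))
zt=.0287+.0255
P=np.array([f(*p,zt) for p in [(105,398),(468,397),(448,578),(125,578)]]);print(P,P.mean(0))
E
```

```text
[ 0.4504 -0.1484  0.006 ]
[ 0.4512 -0.2217  0.006 ]
[ 0.4517 -0.3076  0.006 ]
[ 0.4153 -0.2474  0.006 ]
[[ 0.4281 -0.2216  0.0542]
 [ 0.48   -0.2209  0.0542]
 [ 0.4804 -0.2754  0.0542]
 [ 0.4286 -0.2757  0.0542]] [ 0.454275 -0.2484    0.0542  ]
```

>>> {"fn": "drive_tool", "kwargs": {"commands": "1 0.1 -0.07 -0.03 0;1 0.2 -0.07 -0.03 0;1 0.22 -0.07 -0.03 0;1 0.22 -0.07 -0.03 0;1 0.22 -0.07 -0.03 0"}}

```text
t: 7.42
tool_pos: [0.45, -0.2454, 0.0177]
tool_rot: [1.203, 1.214, -1.203]
contact_force: [0.5, -0.1, -3.8]
opening: 0.0533
```

```bash
python3 - <<'E'
from h import *
im,d=snap('wrist','w8')
go(.4514,-.246,.014,0.5)
cv2.imwrite('pics/w8c.png',cv2.resize(im[0:345,180:370],None,fx=3,fy=1.7,interpolation=cv2.INTER_CUBIC))
E
```

```text
at [ 0.4501 -0.2455  0.0179] head 0.48 shift [0.098 0.031 0.012] turn units -0.004 q6 -0.653 F [ 0.1  0.7 -5.2] t 7.4667 op 0.0529
```

View pics/w8c.png

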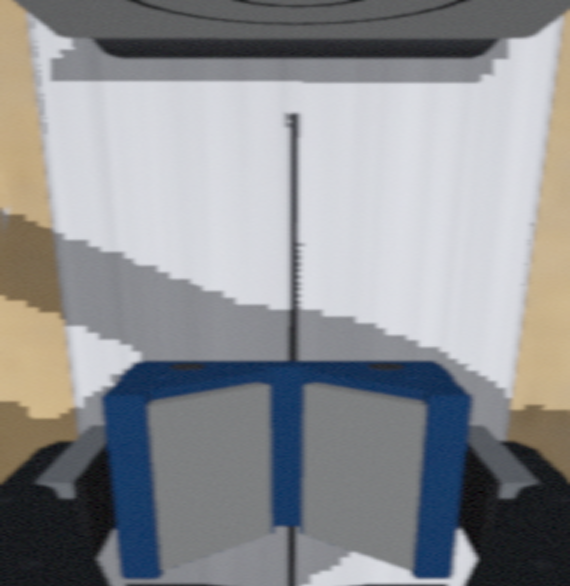

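>>> {"fn": "drive_tool", "kwargs": {"commands": "1 0.04 0.03 0 0;1 0.06 0.03 0 0;1 0.06 0.03 0 0;1 0.06 0.03 0 0"}}

```text
t: 7.8
tool_pos: [0.4514, -0.2454, 0.0155]
tool_rot: [1.203, 1.213, -1.203]
contact_force: [-0.3, 0.1, -3.7]
opening: 0.0526
```

```bash
python3 - <<'E'
from h import *
im,d=snap('wrist','w9')
go(.4514,-.2457,.014,0.5)
cv2.imwrite('pics/w9c.png',cv2.resize(im[0:345,180:370],None,fx=3,fy=1.7,interpolation=cv2.INTER_CUBIC))
E
```

```text
at [ 0.4514 -0.2455  0.0155] head 0.49 shift [0.038 0.001 0.006] turn units -0.001 q6 -0.652 F [-0.1 -0.2 -4.5] t 7.85 op 0.0532
```

View pics/w9c.png

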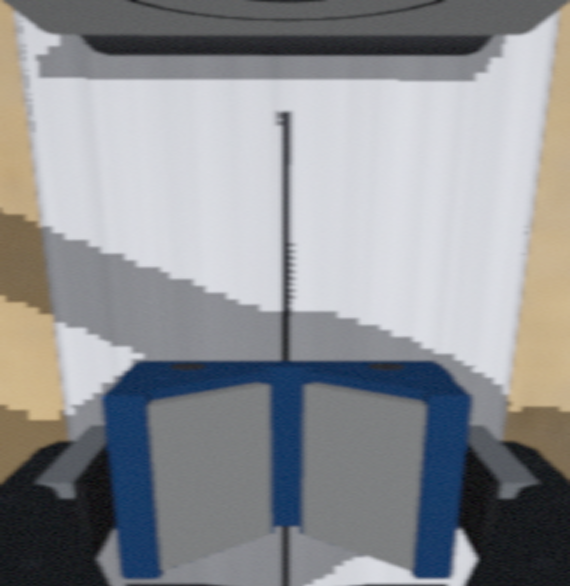

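>>> {"fn": "drive_tool", "kwargs": {"commands": "1 0.03 0 0 0;1 0.06 0 0 0;1 0.06 0 0 0"}}

```text
t: 8.1
tool_pos: [0.4516, -0.2456, 0.0139]
tool_rot: [1.203, 1.213, -1.203]
contact_force: [-2.5, 1.9, 1.8]
opening: 0.0529
```

```bash
python3 - <<'E'
from h import *
go(.4514,-.2455,.014,0.5)
E
```

```text
at [ 0.4516 -0.2456  0.0139] head 0.5 shift [-0.002 -0.005 -0.003] turn units -0.001 q6 -0.652 F [-2.5  1.9  1.8] t 8.1 op 0.0529
```

>>> {"fn": "drive_tool", "kwargs": {"commands": "0.2 0 0 0 0;0 0 0 0 0;-0.4 0 0 0 0;-1 0 0 0 0;-1 0 0 0 0;-1 0 0 0 0;-1 0 0 0 0"}}

```text
t: 8.68
tool_pos: [0.4515, -0.2456, 0.0132]
tool_rot: [1.203, 1.213, -1.203]
contact_force: [-0.0, 0.0, -0.4]
opening: 0.0854
```

>>> {"fn": "drive_tool", "kwargs": {"commands": "-1 -0.5 0 0 0;-1 -1 0 0 0;-1 -2 0 0 0;-1 -3 0 0.3 0;-1 -3.5 0 0.7 0;-1 -3.5 0 1.1 0;-1 -3.5 0 1.1 0;-1 -3.5 0 1.1 0"}}

```text
t: 9.35
tool_pos: [0.4512, -0.2896, 0.1522]
tool_rot: [1.204, 1.214, -1.204]
contact_force: [-0.1, 0.7, -1.0]
opening: 0.0855
```

```bash
python3 - <<'E'
from h import *
im,d=snap('wrist','w10')
go(.4514,-.2457,.014,0.5)
cv2.imwrite('pics/w10c.png',cv2.resize(im[0:345,180:370],None,fx=4,fy=1.7,interpolation=cv2.INTER_CUBIC))
E
```

```text
at [ 0.4508 -0.2887  0.1512] head 0.45 shift [ 3.433  0.031 -1.067] turn units -0.01 q6 -0.717 F [ 0.   0.1 -0.8] t 9.4 op 0.0857
```

View pics/w10c.png

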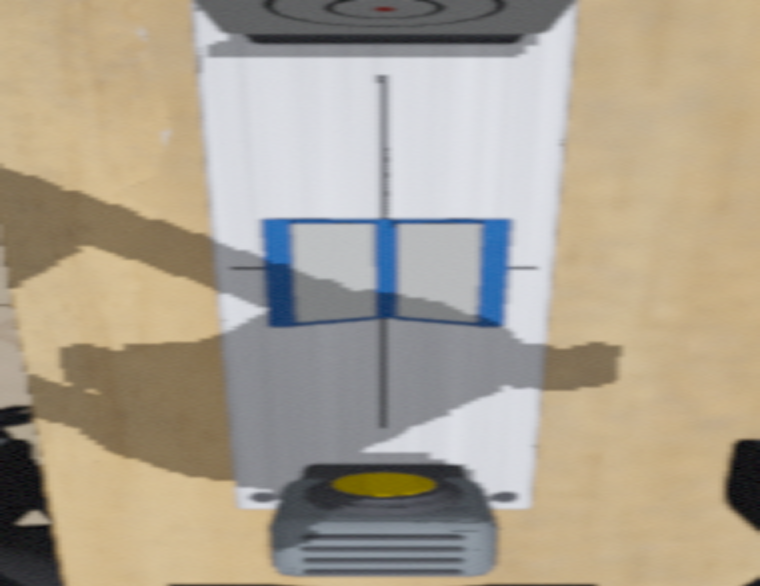

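```bash
python3 - <<'E'
from h import *
f=lambda u,v,z: px('w10',180+(u+.5)/4-.5,(v+.5)/1.7-.5,z).round(4)
for p in [(382,76),(383,428),(230,268),(537,268)]: print(f(*p,.006))
P=np.array([f(*p,.039) for p in [(264,221),(512,220),(503,325),(270,326)]]);print(P,P.mean(0))
L=lambda a,b: (np.linalg.norm(b-a).round(4),np.degrees(np.arctan2(*(b-a)[[1,0]])).round(2))
print(L(P[0],P[1]),L(P[3],P[2]),L(P[3],P[0]),L(P[2],P[1]))
go(.605,.335,.2,-11.3)
E
```

```text
[ 0.4503 -0.1482  0.006 ]
[ 0.4519 -0.3478  0.006 ]
[ 0.4136 -0.2478  0.006 ]
[ 0.4892 -0.2473  0.006 ]
[[ 0.4257 -0.2214  0.039 ]
 [ 0.4784 -0.2206  0.039 ]
 [ 0.4784 -0.2741  0.039 ]
 [ 0.426  -0.275   0.039 ]] [ 0.452125 -0.247775  0.039   ]
(np.float64(0.0527), np.float64(0.87)) (np.float64(0.0524), np.float64(0.98)) (np.float64(0.0536), np.float64(90.32)) (np.float64(0.0535), np.float64(90.0))
at [ 0.4508 -0.2887  0.1512] head 0.45 shift [ -1.189   3.974 -15.566] turn units 2.35 q6 -0.717 F [ 0.   0.1 -0.8] t 9.4 op 0.0857
```

```bash
python3 - <<'E'
from h import *
go(.43,.22,.22,-11.3)
for p in [(228,190),(228,185),(232,170),(225,120)]: print(px('top0',*p))
E
```

```text
at [ 0.4508 -0.2887  0.1512] head 0.45 shift [ -1.686  -0.425 -12.727] turn units 2.35 q6 -0.717 F [ 0.   0.1 -0.8] t 9.4 op 0.0857
[ 0.6130398   0.22250969 -0.00263029]
[0.62631402 0.22192798 0.00214186]
[0.60593316 0.15353201 0.43301289]
[0.69450886 0.16747372 0.42431224]
```

>>> {"fn": "drive_tool", "kwargs": {"commands": "-1 -1 0 -0.6 0;-1 -1.7 -0.1 -1.5 0.3;-1 -1.7 -0.1 -2.5 0.6;-1 -1.7 -0.2 -3.5 0.9;-1 -1.7 -0.2 -4.5 1.2;-1 -1.7 -0.3 -5.5 1.5;-1 -1.7 -0.3 -6.5 1.8;-1 -1.7 -0.3 -7.5 2.1"}}

```text
t: 10.07
tool_pos: [0.4353, 0.013, 0.219]
tool_rot: [1.336, 1.124, -1.34]
contact_force: [1.3, -0.8, -0.2]
opening: 0.0852
```

```bash
python3 - <<'E'
from h import *
go(.43,.24,.2,-11.3)
E
```

```text
at [0.4353 0.013  0.219 ] head -10.07 shift [ 0.479 -1.122 -5.565] turn units 0.247 q6 0.034 F [ 1.3 -0.8 -0.2] t 10.0667 op 0.0852
```

>>> {"fn": "drive_tool", "kwargs": {"commands": "-1 0 -0.2 -1 0.2;-1 0.2 -0.4 -2 0.2;-1 0.4 -0.6 -3 0.2;-1 0.5 -0.8 -4 0.2;-1 0.5 -0.9 -5 0.2;-1 0.5 0 -5.6 0.2;-1 0.5 0.9 -6.2 0.2;-1 0.5 1.8 -6.8 0.2"}}

```text
t: 10.73
tool_pos: [0.5501, 0.2659, 0.1983]
tool_rot: [1.344, 1.116, -1.351]
contact_force: [-0.3, -0.6, 1.7]
opening: 0.0853
```

```bash
python3 - <<'E'
from h import *
go(.596,.291,.2,-11.3)
E
```

```text
at [0.5501 0.2659 0.1983] head -10.83 shift [-0.047  1.01  -0.831] turn units 0.093 q6 0.518 F [-0.3 -0.6  1.7] t 10.7333 op 0.0853
```

>>> {"fn": "drive_tool", "kwargs": {"commands": "-1 0 1 -0.83 0.1;-1 0 1 -0.83 0.1;-1 0 1 -0.83 0.1;-1 0 1 -0.83 0.1;-1 0 1 -0.83 0.1"}}

```text
t: 11.15
tool_pos: [0.5949, 0.2885, 0.1997]
tool_rot: [1.353, 1.109, -1.358]
contact_force: [0.7, -1.0, -0.9]
opening: 0.0852
```

```bash
python3 - <<'E'
from h import *
im,d=snap('wrist','w11')
go(.605,.335,.1,-11.3)
cv2.imwrite('pics/w11c.png',cv2.resize(im[80:280,180:370],None,fx=4,fy=2.9,interpolation=cv2.INTER_CUBIC))
E
```

```text
at [0.5951 0.2884 0.2004] head -11.5 shift [ 2.51   0.015 -1.192] turn units -0.039 q6 0.54 F [-0.7 -0.   0. ] t 11.2 op 0.0855
```

View pics/w11.png

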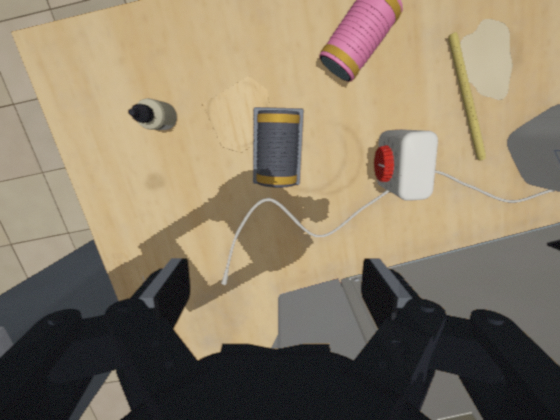

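View pics/w11c.png

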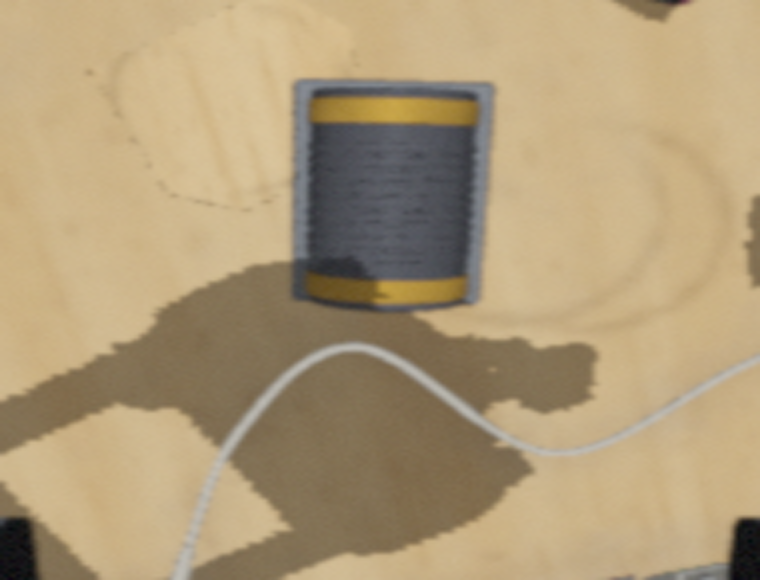

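```bash
python3 - <<'E'
from h import *
f=lambda u,v,z: px('w11',180+(u+.5)/4-.5,80+(v+.5)/2.9-.5,z).round(4)
L=lambda a,b: (np.linalg.norm(b-a).round(4),np.degrees(np.arctan2(*(b-a)[[1,0]])).round(2))
P=np.array([f(*p,.036) for p in [(310,97),(479,97),(468,298),(307,298)]]);print(P,P.mean(0))
print(L(P[0],P[1]),L(P[3],P[2]),L(P[3],P[0]),L(P[2],P[1]))
P=np.array([f(*p,.006) for p in [(296,80),(494,84),(478,302),(292,300)]]);print(P,P.mean(0))
print(L(P[0],P[1]),L(P[3],P[2]),L(P[3],P[0]),L(P[2],P[1]))
E
```

```text
[[0.5939 0.3744 0.036 ]
 [0.6354 0.366  0.036 ]
 [0.6201 0.2974 0.036 ]
 [0.578  0.306  0.036 ]] [0.60685 0.33595 0.036  ]
(np.float64(0.0423), np.float64(-11.44)) (np.float64(0.043), np.float64(-11.55)) (np.float64(0.0702), np.float64(76.91)) (np.float64(0.0703), np.float64(77.43))
[[0.59   0.3829 0.006 ]
 [0.6429 0.3707 0.006 ]
 [0.6238 0.2894 0.006 ]
 [0.5704 0.3011 0.006 ]] [0.606775 0.336025 0.006   ]
(np.float64(0.0543), np.float64(-12.99)) (np.float64(0.0547), np.float64(-12.36)) (np.float64(0.0841), np.float64(76.53)) (np.float64(0.0835), np.float64(76.78))
```

```bash
python3 - <<'E'
from h import *
for n,tz in (('w9',.0155),('w7',.0287),('w6',.1493),('w11',.2004)):
    a=np.load('pics/%s.npz'%n);d=a['d'];K=a['K'];T=a['T']
    v,u=np.mgrid[230:340,150:420];z=d[230:340,150:420]
    r=np.stack([(u-K[0,2])/K[0,0]*z,(v-K[1,2])/K[1,1]*z,z],-1)@T[:3,:3].T+T[:3,3]
    im=cv2.imread('pics/%s.png'%n)
    zz=r[...,2]-tz; m=(z>0)&(z<.2)
    # print rel heights for right finger region
    for vv in range(250,300,6): print(vv,[(uu,round(float(zz[vv-230,uu-150])*1000)) for uu in range(334,366,4)] if n!='w11' else [(uu,round(float(zz[vv-230,uu-150])*1000)) for uu in range(360,400,5)])
    print()
E
```

```text
250 [(334, 24), (338, 8), (342, -10), (346, -10), (350, -16), (354, -16), (358, -17), (362, -15)]
256 [(334, 24), (338, 14), (342, 14), (346, -11), (350, -16), (354, -16), (358, -15), (362, -15)]
262 [(334, 25), (338, 22), (342, 22), (346, 21), (350, 13), (354, 14), (358, -16), (362, -15)]
268 [(334, 25), (338, 26), (342, 27), (346, 28), (350, 27), (354, 19), (358, 19), (362, -16)]
274 [(334, 23), (338, 33), (342, 33), (346, 32), (350, 33), (354, 33), (358, 26), (362, 25)]
280 [(334, 25), (338, 32), (342, 38), (346, 38), (350, 39), (354, 38), (358, 31), (362, 30)]
286 [(334, 25), (338, 33), (342, 40), (346, 41), (350, 40), (354, 41), (358, 43), (362, 45)]
292 [(334, 26), (338, 34), (342, 39), (346, 41), (350, 41), (354, 48), (358, 49), (362, 48)]
298 [(334, 27), (338, 34), (342, 40), (346, 41), (350, 53), (354, 53), (358, 53), (362, 51)]

250 [(334, 24), (338, 6), (342, -28), (346, -30), (350, -30), (354, -30), (358, -29), (362, -30)]
256 [(334, 25), (338, 15), (342, 14), (346, -30), (350, -28), (354, -30), (358, -29), (362, -28)]
262 [(334, 25), (338, 21), (342, 21), (346, 21), (350
[... 1658 characters left out ...]
, (390, -201), (395, -200)]
262 [(360, -201), (365, 17), (370, 21), (375, 21), (380, 19), (385, -200), (390, -201), (395, -201)]
268 [(360, -202), (365, 16), (370, 23), (375, 26), (380, 26), (385, 26), (390, 18), (395, -173)]
274 [(360, -178), (365, 17), (370, 24), (375, 29), (380, 32), (385, 31), (390, 32), (395, 25)]
280 [(360, -166), (365, 18), (370, 23), (375, 31), (380, 35), (385, 38), (390, 37), (395, 37)]
286 [(360, -154), (365, 18), (370, 26), (375, 30), (380, 36), (385, 41), (390, 41), (395, 42)]
292 [(360, -143), (365, 19), (370, 25), (375, 32), (380, 37), (385, 42), (390, 45), (395, 46)]
298 [(360, -131), (365, 20), (370, 27), (375, 31), (380, 38), (385, 41), (390, 47), (395, 50)]
```

```bash
python3 - <<'E'
from h import *
go(.6068,.336,.07,-12.9)
E
```

```text
at [0.5951 0.2884 0.2004] head -11.5 shift [ 3.26   0.055 -1.226] turn units 0.281 q6 0.54 F [-0.7 -0.   0. ] t 11.2 op 0.0855
```

>>> {"fn": "drive_tool", "kwargs": {"commands": "-1 0.6 0.05 -0.6 0.28;-1 1.2 0.05 -1.22 0.28;-1 1.9 0.05 -1.22 0.28;-1 2.6 0.05 -1.22 0.28;-1 3.2 0.05 -1.22 0.28;-1 3.25 0.05 -1.22 0.28;-1 3.25 0.05 -1.22 0.28;-1 3.25 0.05 -1.22 0.28"}}

```text
t: 11.87
tool_pos: [0.6087, 0.3363, 0.0732]
tool_rot: [1.375, 1.093, -1.371]
contact_force: [0.5, 0.7, 0.7]
opening: 0.0853
```

```bash
python3 - <<'E'
from h import *
im,d=snap('wrist','w12')
go(.6068,.336,.022,-12.9)
cv2.imwrite('pics/w12c.png',cv2.resize(im[170:370,140:420],None,fx=2.8,fy=2.8,interpolation=cv2.INTER_CUBIC))
E
```

```text
at [0.6095 0.3366 0.0742] head -12.92 shift [ 1.305 -0.066  0.032] turn units -0.004 q6 0.623 F [-0.4  0.2 -0.7] t 11.9167 op 0.0856
```

View pics/w12c.png

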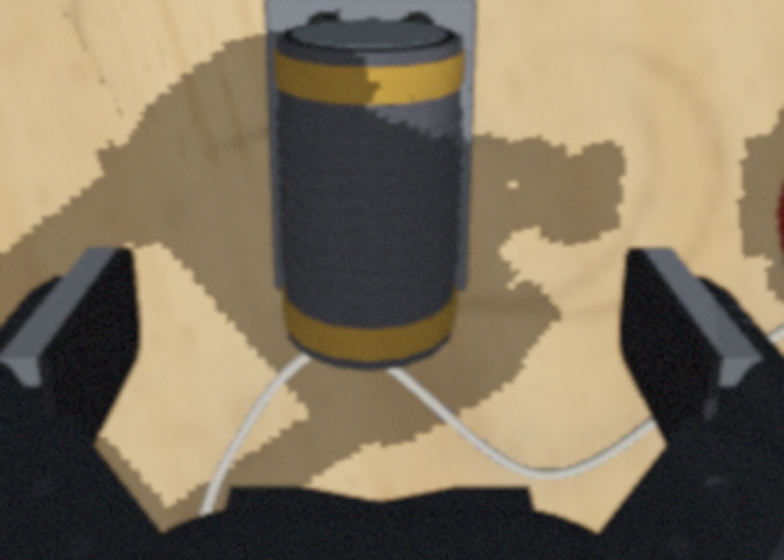

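>>> {"fn": "drive_tool", "kwargs": {"commands": "-1 0.4 -0.06 0.03 0;-1 0.8 -0.06 0.03 0;-1 1.1 -0.06 0.03 0;-1 1.3 -0.06 0.03 0;-1 1.3 -0.06 0.03 0;-1 1.3 -0.06 0.03 0"}}

```text
t: 12.42
tool_pos: [0.6053, 0.3354, 0.0184]
tool_rot: [1.372, 1.094, -1.374]
contact_force: [0.6, -0.5, -0.3]
opening: 0.0851
```

```bash
python3 - <<'E'
from h import *
go(.6068,.336,.022,-12.9)
E
```

```text
at [0.6053 0.3354 0.0184] head -12.91 shift [-0.091  0.034 -0.023] turn units -0.002 q6 0.624 F [ 0.6 -0.5 -0.3] t 12.4167 op 0.0851
```

>>> {"fn": "drive_tool", "kwargs": {"commands": "-0.8 -0.09 0.03 -0.02 0;-0.5 -0.09 0.03 -0.02 0;-0.3 -0.09 0.03 -0.02 0;-0.3 -0.09 0.03 -0.02 0"}}

```text
t: 12.75
tool_pos: [0.6076, 0.3364, 0.0238]
tool_rot: [1.374, 1.094, -1.372]
contact_force: [-0.5, 0.2, 0.5]
opening: 0.0555
```

```bash
python3 - <<'E'
from h import *
go(.6068,.336,.022,-12.9)
im,d=snap('wrist','w13')
cv2.imwrite('pics/w13c.png',cv2.resize(im[170:370,140:420],None,fx=2.8,fy=2.8,interpolation=cv2.INTER_CUBIC))
E
```

```text
at [0.6076 0.3364 0.0238] head -12.91 shift [ 0.044 -0.018  0.014] turn units -0.001 q6 0.624 F [-0.5  0.2  0.5] t 12.75 op 0.0555
```

View pics/w13c.png

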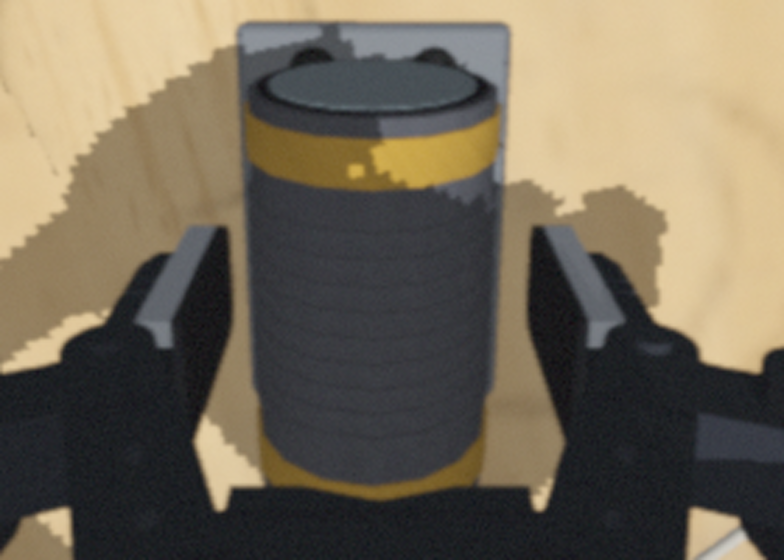

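>>> {"fn": "drive_tool", "kwargs": {"commands": "-0.2 0.04 -0.03 0 0;-0.1 0.04 -0.03 0 0;0 0.04 -0.03 0 0;0.2 0.04 -0.03 0 0;0.6 0.04 -0.03 0 0;1 0.04 -0.03 0 0;1 0.04 -0.03 0 0", "newtons": 40}}

```text
t: 13.38
tool_pos: [0.6062, 0.3363, 0.0213]
tool_rot: [1.374, 1.094, -1.373]
contact_force: [2.2, -0.3, 0.2]
opening: 0.0427
```

```bash
python3 - <<'E'
from h import *
go(.6068,.336,.022,-12.9)
im,d=snap('wrist','w14')
cv2.imwrite('pics/w14c.png',cv2.resize(im[170:370,140:420],None,fx=2.8,fy=2.8,interpolation=cv2.INTER_CUBIC))
E
```

```text
at [0.6062 0.3363 0.0213] head -12.91 shift [-0.017  0.017  0.004] turn units -0.002 q6 0.625 F [ 2.2 -0.3  0.2] t 13.3833 op 0.0427
```

View pics/w14c.png

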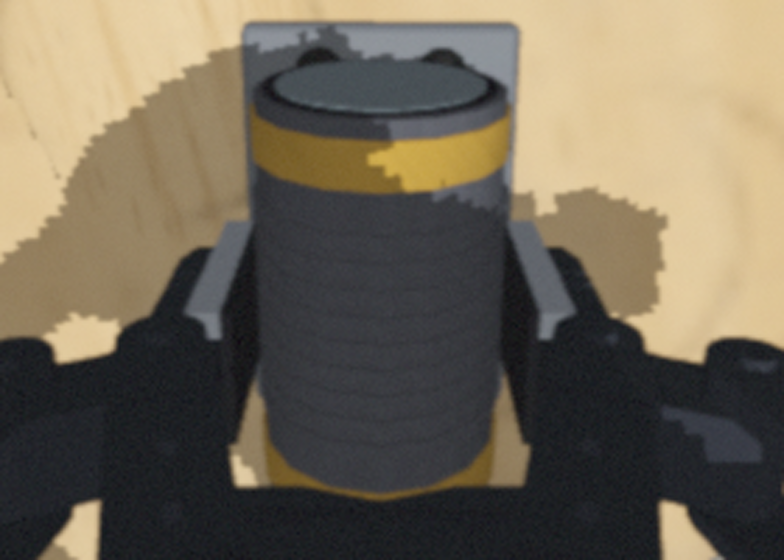

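>>> {"fn": "drive_tool", "kwargs": {"commands": "1 -0.2 0 0 0;1 -0.6 0 0 0;1 -1.2 0 0 0;1 -2 0 0 0;1 -3 0 0 0;1 -3 0 0 0;1 -3 0 0 0"}}

```text
t: 14.02
tool_pos: [0.608, 0.3376, 0.1472]
tool_rot: [1.38, 1.092, -1.365]
contact_force: [-0.2, 0.9, -1.6]
opening: 0.0425
```

```bash
python3 - <<'E'
from h import *
f=lambda u,v,z: px('w14',140+(u+.5)/2.8-.5,170+(v+.5)/2.8-.5,z)
a=np.radians(-12.91);v=np.array([-np.sin(a),np.cos(a)]);w=np.array([np.cos(a),np.sin(a)])
for p,z in (((380,115),.055),((380,140),.055),((380,193),.055),((380,498),.055),((508,105),.033),((252,105),.033)):
    q=f(*p,z)[:2]-[.6062,.3363]; print(p,(q@w).round(4),(q@v).round(4))
im,d=snap('wrist','w15')
go(.45,.27,.18,-0)
E
```

```text
(380, 115) 0.0002 0.0383
(380, 140) 0.0002 0.0347
(380, 193) 0.0002 0.0267
(380, 498) 0.0002 -0.0258
(508, 105) 0.0216 0.0338
(252, 105) -0.0211 0.0338
at [0.6063 0.3368 0.1437] head -12.9 shift [-0.921 -3.434  2.499] turn units -2.579 q6 0.625 F [-0.7  0.1 -2.6] t 14.0667 op 0.0429
```

View pics/w15.png

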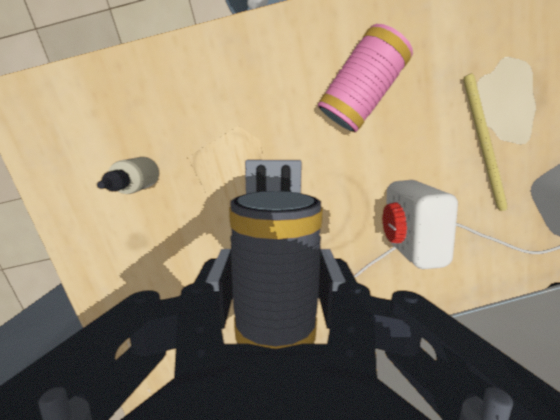

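>>> {"fn": "drive_tool", "kwargs": {"commands": "1 -0.5 -0.3 0.3 0;1 -1 -1 0.9 -0.4;1 -1 -1.7 1.5 -0.8;1 -1 -2.4 2.1 -1.2;1 -1 -3 2.8 -1.6;1 -1 -3.3 3.6 -2;1 -1 -3.5 4.5 -2.4;1 -1 -3.7 5.4 -2.7"}}

```text
t: 14.73
tool_pos: [0.4103, 0.1579, 0.1786]
tool_rot: [1.196, 1.219, -1.203]
contact_force: [0.4, -1.3, -1.3]
opening: 0.0425
```

```bash
python3 - <<'E'
from h import *
go(.4518,-.248,.18,.6)
E
```

```text
at [0.4103 0.1579 0.1786] head 0.79 shift [-0.03   0.896 10.16 ] turn units 0.039 q6 0.184 F [ 0.4 -1.3 -1.3] t 14.7333 op 0.0425
```

>>> {"fn": "drive_tool", "kwargs": {"commands": "1 -0.1 0.1 1 0;1 -0.1 0.2 2 0;1 -0.1 0.3 3 0;1 -0.1 0.4 4 0;1 -0.1 0.5 5 0;1 -0.1 0.6 6 0;1 -0.1 0.7 7 0;1 -0.1 0.8 8 0"}}

```text
t: 15.4
tool_pos: [0.447, -0.162, 0.183]
tool_rot: [1.202, 1.218, -1.203]
contact_force: [1.3, 0.1, -2.7]
opening: 0.0425
```

```bash
python3 - <<'E'
from h import *
go(.4518,-.248,.15,.6)
E
```

```text
at [ 0.447 -0.162  0.183] head 0.57 shift [0.821 0.101 2.153] turn units -0.006 q6 -0.515 F [ 1.3  0.1 -2.7] t 15.4 op 0.0425
```

>>> {"fn": "drive_tool", "kwargs": {"commands": "1 0 0.1 0.8 0;1 0.2 0.1 1.5 0;1 0.6 0.1 2.15 0;1 0.8 0.1 2.15 0;1 0.8 0.1 2.15 0;1 0.8 0.1 2.15 0;1 0.8 0.1 2.15 0"}}

```text
t: 15.98
tool_pos: [0.4533, -0.2455, 0.1528]
tool_rot: [1.201, 1.216, -1.201]
contact_force: [-0.3, -0.4, -1.2]
opening: 0.0429
```

```bash
python3 - <<'E'
from h import *
im,d=snap('wrist','w16')
go(.4519,-.248,.06,.6)
E
```

```text
at [ 0.4537 -0.2457  0.1534] head 0.68 shift [ 2.335 -0.046  0.059] turn units 0.015 q6 -0.653 F [ 0.1 -0.  -1.1] t 16.0333 op 0.0424
```

View pics/w16.png

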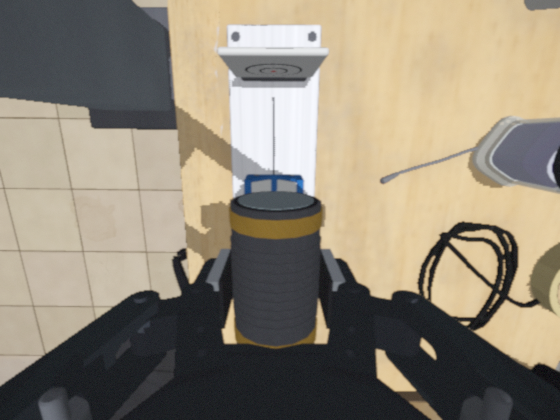

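>>> {"fn": "drive_tool", "kwargs": {"commands": "1 0.6 -0.04 0.06 0;1 1.2 -0.04 0.06 0;1 1.8 -0.04 0.06 0;1 2.2 -0.04 0.06 0;1 2.4 -0.04 0.06 0;1 2.4 -0.04 0.06 0;1 2.4 -0.04 0.06 0"}}

```text
t: 16.62
tool_pos: [0.4525, -0.2489, 0.058]
tool_rot: [1.201, 1.214, -1.201]
contact_force: [0.3, -0.4, -0.5]
opening: 0.0426
```

```bash
python3 - <<'E'
from h import *
im,d=snap('wrist','w17')
go(.4519,-.248,.041,.6)
cv2.imwrite('pics/w17c.png',cv2.resize(im[20:370,140:420],None,fx=2.6,fy=1.7,interpolation=cv2.INTER_CUBIC))
E
```

```text
at [ 0.453  -0.2495  0.0588] head 0.63 shift [ 0.445 -0.028 -0.038] turn units 0.006 q6 -0.658 F [ 1.   0.3 -1.8] t 16.6667 op 0.043
```

View pics/w17c.png

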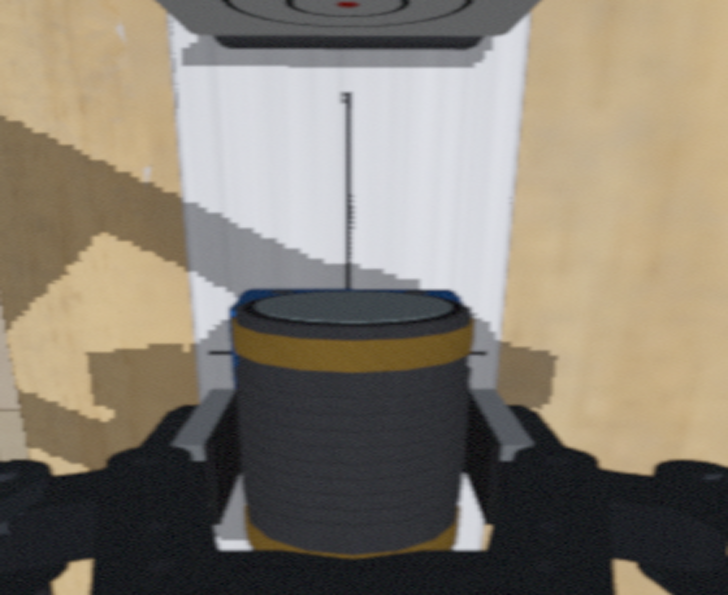

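>>> {"fn": "drive_tool", "kwargs": {"commands": "1 0.1 -0.03 -0.035 0;1 0.2 -0.03 -0.035 0;1 0.3 -0.03 -0.035 0;1 0.32 -0.03 -0.035 0;1 0.32 -0.03 -0.035 0;1 0.32 -0.03 -0.035 0"}}

```text
t: 17.17
tool_pos: [0.4507, -0.2478, 0.0443]
tool_rot: [1.202, 1.214, -1.202]
contact_force: [-0.5, 0.1, -2.5]
opening: 0.0427
```

```bash
python3 - <<'E'
from h import *
im,d=snap('wrist','w18')
go(.4519,-.248,.04,.6)
cv2.imwrite('pics/w18c.png',cv2.resize(im[20:370,140:420],None,fx=2.6,fy=1.7,interpolation=cv2.INTER_CUBIC))
E
```

```text
at [ 0.4508 -0.2479  0.0445] head 0.59 shift [0.111 0.028 0.004] turn units -0.003 q6 -0.658 F [ 1.3  0.1 -1.6] t 17.2167 op 0.0425
```

View pics/w18c.png

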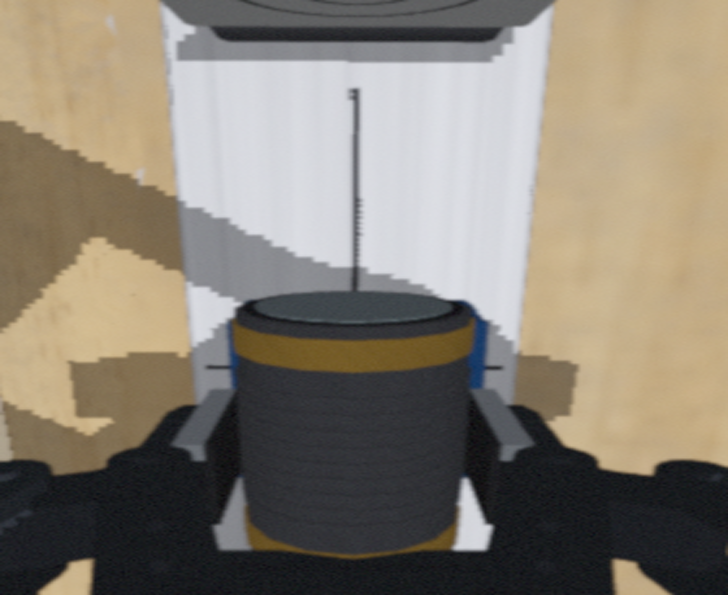

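>>> {"fn": "drive_tool", "kwargs": {"commands": "1 0.03 0.025 0 0;1 0.06 0.025 0 0;1 0.06 0.025 0 0;1 0.06 0.025 0 0"}}

```text
t: 17.55
tool_pos: [0.4516, -0.2477, 0.0418]
tool_rot: [1.202, 1.214, -1.202]
contact_force: [0.6, 0.2, -1.2]
opening: 0.0427
```

>>> {"fn": "drive_tool", "kwargs": {"commands": "1 0.04 0 0 0;1 0.04 0 0 0;1 0.04 0 0 0"}}

```text
t: 17.8
tool_pos: [0.4516, -0.2477, 0.0402]
tool_rot: [1.202, 1.214, -1.202]
contact_force: [0.2, 0.3, -1.8]
opening: 0.0428
```

>>> {"fn": "drive_tool", "kwargs": {"commands": "1 0.03 0 0 0;1 0.03 0 0 0;1 0.03 0 0 0"}}

```text
t: 18.05
tool_pos: [0.4517, -0.2477, 0.0391]
tool_rot: [1.202, 1.214, -1.202]
contact_force: [0.3, 0.6, -1.8]
opening: 0.043
```

>>> {"fn": "drive_tool", "kwargs": {"commands": "1 0.02 0 0 0;1 0.02 0 0 0;1 0.02 0 0 0"}}

```text
t: 18.3
tool_pos: [0.4517, -0.2477, 0.0383]
tool_rot: [1.202, 1.214, -1.202]
contact_force: [-0.2, 0.4, -1.7]
opening: 0.0423
```

>>> {"fn": "drive_tool", "kwargs": {"commands": "1 0.02 0 0 0;1 0.02 0 0 0;1 0.02 0 0 0"}}

```text
t: 18.55
tool_pos: [0.4517, -0.2478, 0.0381]
tool_rot: [1.201, 1.214, -1.202]
contact_force: [-2.7, 1.5, 5.1]
opening: 0.0426
```

>>> {"fn": "drive_tool", "kwargs": {"commands": "1 0.02 0 0 0;1 0.02 0 0 0;1 0.02 0 0 0"}}

```text
t: 18.8
tool_pos: [0.4518, -0.2479, 0.038]
tool_rot: [1.201, 1.215, -1.202]
contact_force: [-5.7, 3.9, 9.9]
opening: 0.0427
```

>>> {"fn": "drive_tool", "kwargs": {"commands": "1 0 -0.01 -0.01 0;1 0 -0.01 -0.01 0;1 0 -0.01 -0.01 0"}}

```text
t: 19.05
tool_pos: [0.4517, -0.2479, 0.038]
tool_rot: [1.201, 1.213, -1.202]
contact_force: [-3.4, 2.1, 7.3]
opening: 0.0424
```

>>> {"fn": "drive_tool", "kwargs": {"commands": "1 0.01 -0.01 -0.01 0;1 0.01 -0.01 -0.01 0;1 0.01 -0.01 -0.01 0"}}

```text
t: 19.3
tool_pos: [0.4517, -0.2479, 0.038]
tool_rot: [1.201, 1.212, -1.201]
contact_force: [-3.1, 0.8, 8.1]
opening: 0.0427
```

```bash
python3 - <<'E'
from h import *
im,d=snap('wrist','w19'); im2,d2=snap('top','top19')
go(.4519,-.248,.038,.6)
cv2.imwrite('pics/w19c.png',cv2.resize(im[20:370,140:420],None,fx=2.6,fy=1.7,interpolation=cv2.INTER_CUBIC))
cv2.imwrite('pics/top19c.png',cv2.resize(im2[225:275,340:480],None,fx=5.7,fy=5.7,interpolation=cv2.INTER_CUBIC))
E
```

```text
at [ 0.4517 -0.2479  0.038 ] head 0.61 shift [0.001 0.004 0.004] turn units 0.001 q6 -0.656 F [-3.5  1.1  7.9] t 19.4 op 0.0425
```

View pics/w19c.png

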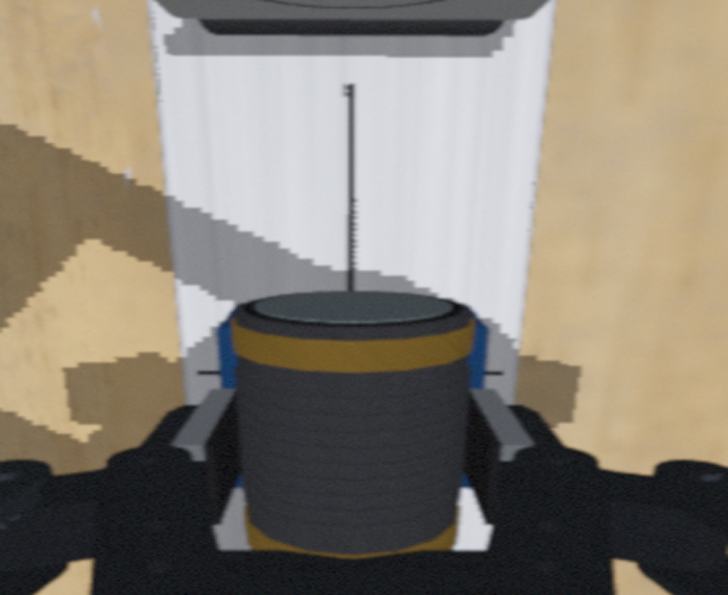

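View pics/top19c.png

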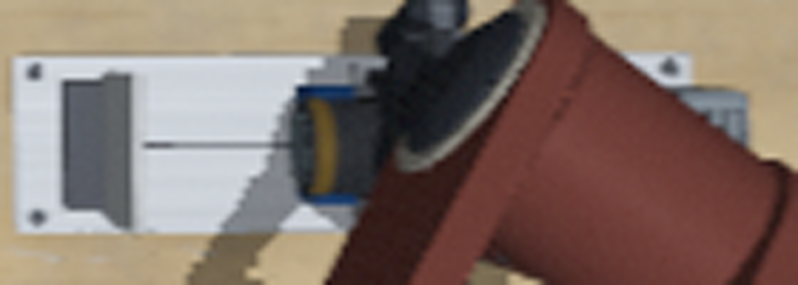

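>>> {"fn": "drive_tool", "kwargs": {"commands": "1 0.01 -0.01 0 0;1 0.01 -0.01 0 0;1 0.01 -0.01 0 0"}}

```text
t: 19.65
tool_pos: [0.4517, -0.2478, 0.038]
tool_rot: [1.201, 1.211, -1.201]
contact_force: [-1.9, 1.3, 9.6]
opening: 0.0427
```

```bash
python3 - <<'E'
from h import *
im,d=snap('wrist','w20')
f=lambda u,v,z=None: px('w20',140+(u+.5)/2.6-.5,20+(v+.5)/1.7-.5,z)
print(f(353,400),f(353,450),f(353,500)); 
for p in [(353,322),(353,371),(353,556)]: print(f(*p,.072))
print(f(210,373,.006),f(495,373,.006))
go(.4519,-.248,.038,.6)
E
```

```text
[ 0.45155913 -0.22837737  0.07149377] [ 0.45169316 -0.2416557   0.07183804] [ 0.45183788 -0.25588277  0.07195806]
[ 0.45135679 -0.20878199  0.072     ]
[ 0.45147882 -0.22073374  0.072     ]
[ 0.45201254 -0.27300821  0.072     ]
[ 0.41664438 -0.24759284  0.006     ] [ 0.48725099 -0.24698999  0.006     ]
at [ 0.4517 -0.2479  0.038 ] head 0.6 shift [0.    0.005 0.003] turn units -0.001 q6 -0.657 F [-2.9  1.7  9.8] t 19.7 op 0.0428
```

```bash
python3 - <<'E'
from h import *
print(ctrl.finish_job()); o=ctrl.get_obs(); print(o['t'],o['contact_force'],o['tool_pos'])
E
```

```text
the job is handed in; nothing more can be done
None
the job is handed in; nothing more can be done
```

The V-block is on the cross mark and released, and the lens barrel is held pressed in its groove. I handed the job in at about t = 19.7 s, well inside 72 s.

- **V-block:** after letting go, the wrist view put its centre at (0.4521, -0.2478) and the cross at about (0.4512, -0.2475), so it is within about 1 mm. The groove direction agrees with the bench line to within about 0.5°.
- **Lens position:** the top of the barrel measured 71.5–72.0 mm above the desk, against 72 mm for a fully seated barrel. Along the block it is within about 1 mm of centre. No contact showed before the seating height.
- **Press:** the last reading was 9.8 N vertical with 2.9 N and 1.7 N sideways. The sideways force is well below the vertical force, which implies both sloping faces carry load.

**What wasn't settled:**
- The arm settled up to 2–4 mm off its commanded position several times. I corrected these from the camera views.
- Early in the press the sideways force reached about 6 N. I trimmed it down.
- At the end the lens hid most of the block. I judged it still in place from its visible edges and the cross-mark arms.

The jar, timer, bottle and pink look-alike were not touched.

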